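# Pull the vent flap of the desk screen shut with the hook pole

## Task

The vent flap in the clear desk screen is tilted open, away from you over the far side. Take the hook pole off its rest, put its hook through the brass ring eye on the flap and pull the flap fully shut, firmly enough that the spring catch snaps and holds it but without straining the flap once it is home; touch the flap only with the pole. Then unhook the pole and lay it back in both forks of its rest the way it lay before, leaving the other things on the desk where they are.

Things in the scene. Friction and masses are not known exactly. Their poses are not given: they have to be found in the camera images.
- pole_grip (a point): Hook pole, 365 mm, 0.22 kg: a 20 x 20 mm square aluminium bar with a 120 mm blue sleeve, then a 10 mm round steel shank to a side hook. This point: bar axis, middle of the sleeve, near the balance point. x along the pole towards the hook, y to the side the hook points to, z up. Bar from 160 mm behind this point to 100 mm ahead, shank to 190 mm ahead.
- hook (a point): The pole's hook: a straight round prong, 8 mm thick, that leaves the end of the shank at a right angle, level, to the pole's +y side. This point is half-way along it: 190 mm ahead of pole_grip along x, 18 mm to +y, same height. It ends in an 11 mm ball, the very end 42 mm from the pole's axis. Axes as pole_grip.
- rest: The pole's rest, fixed on the desk: white base plate 210 x 70 x 8 mm with two open forks 85 mm either side of the middle, 14 mm long. The bar lies flat in them, its axis 70 mm above the desk; fork floor 26 mm wide at 60 mm, sides flaring to 46 mm at 88 mm. Origin: middle of the underside. x along the lying pole, hook end to +x; z up. The pole starts within 10 mm of centred along x.
- screen: Clear desk screen, aluminium frame, fixed: 404 mm wide (y), 400 tall, posts 24 mm thick on feet 150 x 50. Origin: on the desk midway between the posts, in the frame's mid-plane. x points through it to the far side, y along it. Flap opening 356 mm wide, 155 to 375 mm above the desk, a fixed pane below; a catch roller hangs to 350 mm at y = +100 mm.
- flap (a joint): Angle of the bottom-hung flap, rad: 0 fully shut, upright at a rigid stop; grows as its top tips to the screen's +x (start 0.5 to 0.75). 336 x 190 mm, 0.32 kg. Friction hinges hold it where it is left (2 to 4 N at the eye moves it); near 0.09 to 0.04 rad a sprung roller catch resists with 10 to 15 N at the eye, then snaps and holds it at 0. Over 45 N of pull strains it.
- eye (a point): Centre of the brass ring eye on the flap's near face, mid-width. Wire 6 mm, hole 24 mm across; the hole runs along y (the hinge line), so the hook enters sideways. It lies 150 mm up the flap from the hinge and 30 mm off its mid-plane (flap shut: screen x = -30 mm, 315 mm above the desk). Axes turn with the flap: z up the flap, x square to it, y along the hinge.
- sanitiser: Bystander: white pump bottle with a blue band, 68 mm across, 175 mm tall. Origin: middle of its underside.
- vial_rack: Bystander: grey rack 70 x 110 mm with six red-capped glass vials, 53 mm tall. Origin: middle of its underside.
- carton: Bystander: white and orange carton 90 x 150 x 50 mm. Origin: middle of its underside.
- sharps_bin: Bystander: yellow bucket with a red lid, 180 mm across, 190 mm tall. Origin: middle of its underside.
- flap_hinge (a point): Middle of the flap's hinge line, which runs along the screen's y in the frame's mid-plane, 165 mm above the desk. Does not move as the flap swings. Axes turn with the flap.
Not all that is in view belongs to the job. Leave any green look-alike of the rest alone.

How it is judged:
By the outcome, as a careful person would: the job done as asked, in the order asked, and still so for the second after the job is handed in, with the robot touching nothing.
It also fails if it takes over 54 s, if anything falls off the work surface, if the arm or the gripper's body presses on something with over 40 N, if the wrist force passes 120 N, or if a joint passes its speed limit or range.

## Robot

A 6-joint arm with a two-finger parallel gripper is mounted at the origin on the work surface. World frame = base frame: x ahead of the robot, y to its left, z up, the work surface at z = 0. Lengths are in mm, angles in rad, forces in N, time in s.
With the tool pointing down it reaches from about 275 to 825 mm from the base axis. Payload 5.2 kg.
Tool frame: the origin (TCP) lies at the very end of the fingers, on their centre line; the grasp point (between the pads) lies 19 mm behind it; z points along the fingers, y is the direction in which the jaws open and shut (so a half turn about z gives the same grasp; the last joint's range is limited). The gripper opens to 93 mm and grips with 3 to 60 N. Pads are 15 mm wide; open, the fingers measure 128 mm over their backs; the gripper's body (75 mm by 188 mm) begins 65 mm behind the grasp point.
Start: joints at [-1.339, 0.259, 1.535, -0, 1.348, -0.203], TCP at [231.696, -498.82, 218.653] pointing down, gripper open.
Joint ranges: [-3.14, 3.14], [-0.91, 2.08], [0.19, 2.58], [-1.22, 4.36], [0.22, 2.71], [-3.12, 3.12]. Speed limits (rad/s): [2.57, 2.57, 3.14, 3.14, 3.14, 3.14].

## Interface

Orientations are given as [roll, pitch, yaw] about the fixed x, y, z axes, in that order (R = Rz(yaw) Ry(pitch) Rx(roll)).
In Python, from bench import robot gives the robot as it stands. The module is installed in compiled form; this text tells all that it offers. Calls block until the motion is done:
- robot.move_ptp(position, orientation): joint-space move of the TCP to a pose.
- robot.move_linear(position, ori=None, speed=150, f_stop=None): straight line of the TCP; ori=None keeps the orientation; speed is the mean speed in mm/s. With f_stop (N) it stops when the force on the tool has changed by that much, and returns True; else False.
- robot.move_j(angles): joint-space move.
- robot.move_gripper(opening): opening from 0.0 (shut) to 1.0 (fully open); the grip force is fixed at half the most; returns when the fingers have stopped.
- robot.sleep(seconds).
- robot.inverse_kinematics(position, orientation): joint angles nearest the present ones, or None.
- robot.get_image(name): name is "side" or "top"; returns a dict with "img" (420x560x3 uint8, blue, green, red), "fovy" (degrees; the focal length in pixels is half the picture's height over the tangent of half this angle, whatever the lens; pixels are square), "cx", "cy" (the principal point, pixels), "eye" and "orientation" of the camera in the world. Camera axes: x right, y down, z forward; pixel columns grow to the right and rows downward; lengths in mm; the calibration is good to about 2 mm. A picture is of the moment at which its call begins. There is no depth.
A pose or a line that the arm cannot do raises robot.MotionError and nothing moves.
- robot.hand_in(): hands the job in, once; it reports no verdict.
Readings, each from a call of its own:
- robot.current_t(): time.
- robot.current_qpos(): joint angles.
- robot.current_joint_vel(): joint speeds.
- robot.current_joint_efforts(): joint torques, N m.
- robot.current_tcp_pos(): TCP position.
- robot.current_eef_rot(): TCP orientation.
- robot.current_contact_force(): force on the tool from outside, world axes, zero at the start.
- robot.current_ft_torque(): the same for the moment, N m.
- robot.current_gripper_width(): opening from 0.0 (shut) to 1.0 (fully open).
Only numpy, scipy, OpenCV 4.12 (cv2) and the standard library are available. Lean on these libraries where they do the work, as an engineer would, in place of code of your own. Each camera call takes 0.05 s, during which the arm holds its last target.

## Working session

There is one attempt and no reset: what is moved stays moved. The work goes in short steps, each a Python script; the robot and the scene stay as the last script left them, time stands still between calls to the robot, and variables do not carry over. Pictures are saved under pics/ and viewed, and the job is handed in when it is done.

```bash
mkdir -p pics; ls
python3 - <<'E'
from bench import robot
import cv2,json,numpy as np
for n in ("side","top"):
    d=robot.get_image(n); cv2.imwrite(f"pics/{n}0.png",d["img"])
    print(n,{k:(np.array(v).tolist()) for k,v in d.items() if k!="img"})
print(robot.current_t(),robot.current_tcp_pos(),robot.current_eef_rot(),robot.current_gripper_width())
E
```

```text
pics
side {'fovy': 54.88422855861329, 'cx': 274.49191188998714, 'cy': 203.0648717896239, 'eye': [-98.57679243264224, 918.2569029307961, 1016.4241192730001], 'orientation': [-2.17778835519307, -0.02580213532816944, -2.5407556183163216]}
top {'fovy': 57.39579813364003, 'cx': 272.12371306053905, 'cy': 207.25283292750015, 'eye': [479.87758229296355, -62.17978489159154, 1315.4959868080775], 'orientation': [-3.075899274497669, -0.01970129693150291, -1.5651445334643115]}
0.1 [ 231.60023225 -498.33312943  217.92367205] [-3.14002720e+00 -3.28781382e-04  4.34833295e-01] 1.000966860655072
```

View pics/side0.png

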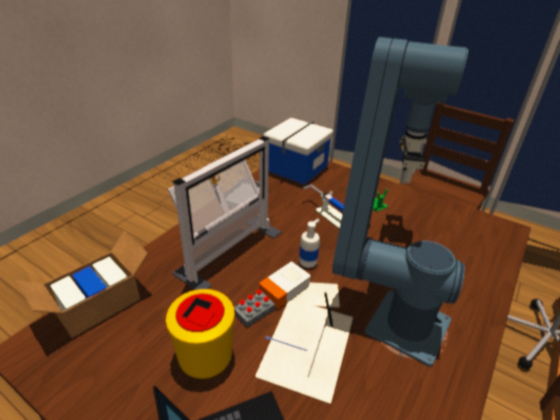

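View pics/top0.png

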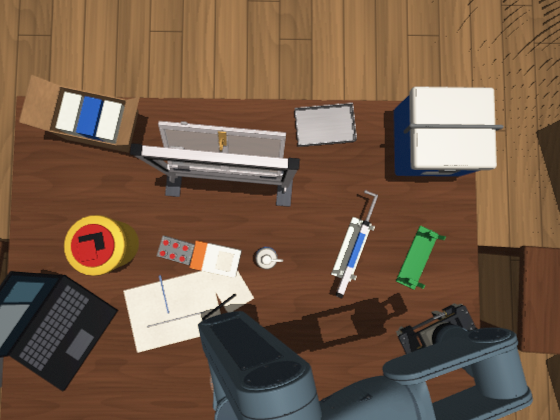

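The top view shows two rests. The white one at (350,250) holds the blue-sleeved pole, with its hook at (372,195). The other is an empty green look-alike at (420,258). The white one matches the description, so I'll confirm it in enlarged crops.

```bash
cat > h.py <<'E'
import numpy as np,cv2
from scipy.spatial.transform import Rotation as R
def cam(d):
    f=d["img"].shape[0]/2/np.tan(np.radians(d["fovy"])/2)
    return f,d["cx"],d["cy"],np.array(d["eye"]),R.from_euler('xyz',d["orientation"]).as_matrix()
def ray(c,uv):
    f,cx,cy,e,M=c; v=M@np.array([(uv[0]-cx)/f,(uv[1]-cy)/f,1]); return e,v/np.linalg.norm(v)
def onz(c,uv,z):
    e,v=ray(c,uv); return e+v*(z-e[2])/v[2]
def proj(c,p):
    f,cx,cy,e,M=c; q=M.T@(np.array(p,float)-e); return np.array([cx+f*q[0]/q[2],cy+f*q[1]/q[2]])
def tri(c1,a,c2,b):
    e1,v1=ray(c1,a);e2,v2=ray(c2,b)
    A=np.stack([v1,-v2],1);s=np.linalg.lstsq(A,e2-e1,rcond=None)[0]
    p,q=e1+s[0]*v1,e2+s[1]*v2
    return (p+q)/2,np.linalg.norm(p-q)
CS=dict(fovy=54.88422855861329,cx=274.49191188998714,cy=203.0648717896239,eye=[-98.57679243264224,918.2569029307961,1016.4241192730001],orientation=[-2.17778835519307,-0.02580213532816944,-2.5407556183163216],img=np.zeros((420,560)))
CT=dict(fovy=57.39579813364003,cx=272.12371306053905,cy=207.25283292750015,eye=[479.87758229296355,-62.17978489159154,1315.4959868080775],orientation=[-3.075899274497669,-0.01970129693150291,-1.5651445334643115],img=np.zeros((420,560)))
S=cam(CS);T=cam(CT)
def crop(img,x0,y0,w,h,k,out,step=10):
    c=cv2.resize(img[y0:y0+h,x0:x0+w],None,fx=k,fy=k,interpolation=cv2.INTER_CUBIC)
    for x in range((x0//step+1)*step,x0+w,step):
        cv2.line(c,((x-x0)*k,0),((x-x0)*k,6),(0,255,255),1);cv2.putText(c,str(x),((x-x0)*k-10,16),0,.35,(0,255,255),1)
    for y in range((y0//step+1)*step,y0+h,step):
        cv2.line(c,(0,(y-y0)*k),(6,(y-y0)*k),(0,255,255),1);cv2.putText(c,str(y),(8,(y-y0)*k+4),0,.35,(0,255,255),1)
    cv2.imwrite(out,c)
E
python3 - <<'E'
from h import *
t=cv2.imread("pics/top0.png");s=cv2.imread("pics/side0.png")
crop(t,320,180,130,120,5,"pics/t_rest.png")
crop(t,125,110,180,105,4,"pics/t_scr.png")
crop(s,300,175,100,60,7,"pics/s_rest.png")
crop(s,165,130,125,160,4,"pics/s_scr.png")
E
```

```text
(no output)
```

View pics/t_rest.png

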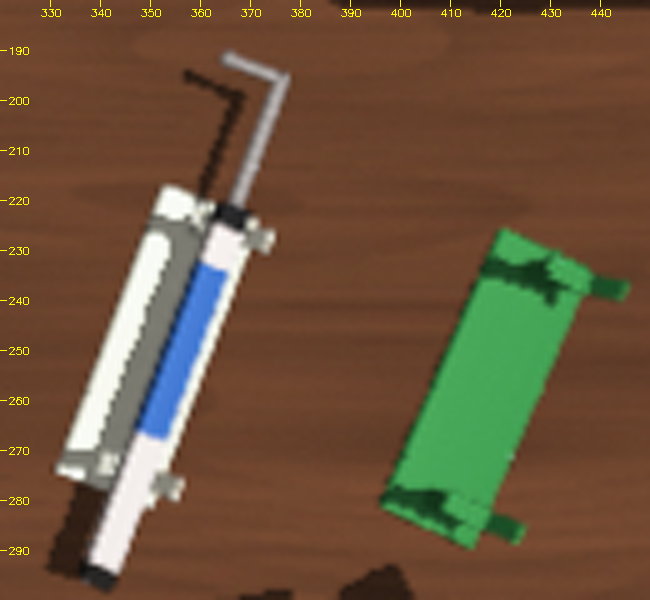

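View pics/t_scr.png

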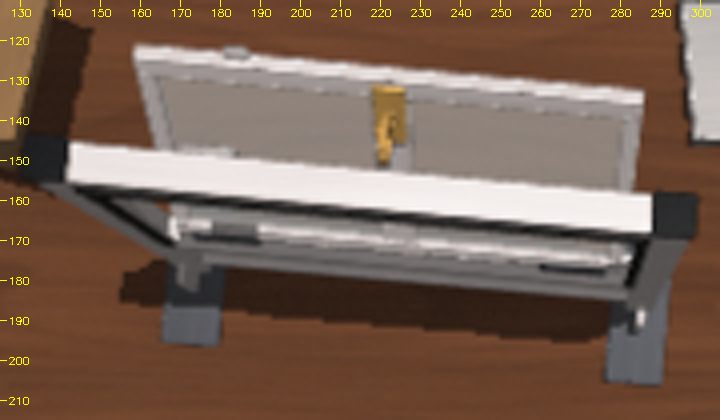

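View pics/s_rest.png

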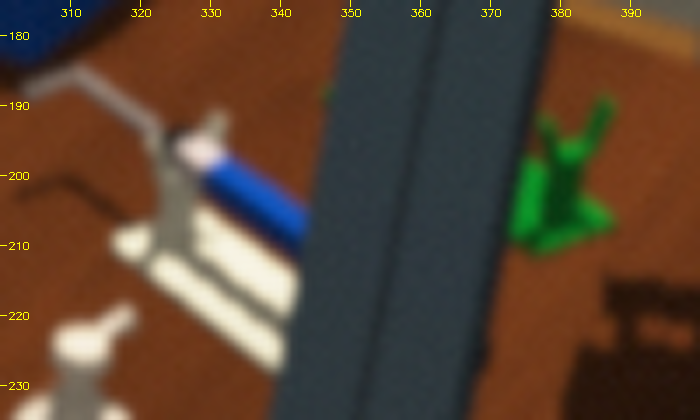

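View pics/s_scr.png

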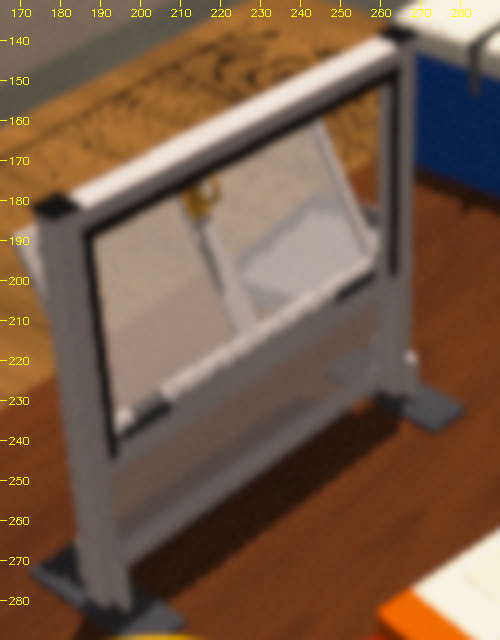

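The crops confirm it: the white rest carries the pole, the green one is empty. Next I'll look at the frame caps, the eye and the feet more closely to fit the poses.

Run:
```python
from h import *
t=cv2.imread("pics/top0.png");s=cv2.imread("pics/side0.png")
def c(img,x,y,w,h,k,step=5):
    crop(img,x,y,w,h,k,"/tmp/a.png",step); return cv2.resize(cv2.imread("/tmp/a.png"),(400,300))
a=np.vstack([np.hstack([c(t,122,136,40,30,10),c(t,270,150,40,30,10)]),np.hstack([c(s,165,170,40,30,10),c(s,240,130,40,30,10)])])
cv2.imwrite("pics/caps.png",a)
a=np.vstack([np.hstack([c(t,200,125,40,30,10),c(s,200,170,40,30,10)]),np.hstack([c(t,150,175,40,30,10),c(t,265,180,40,30,10)])])
cv2.imwrite("pics/eyes.png",a)
```

```text
(no output)
```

View pics/caps.png

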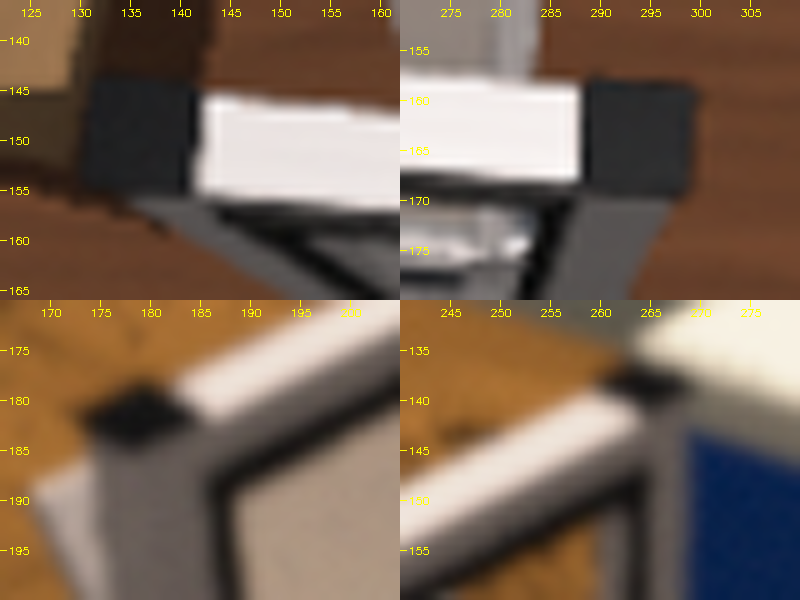

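View pics/eyes.png

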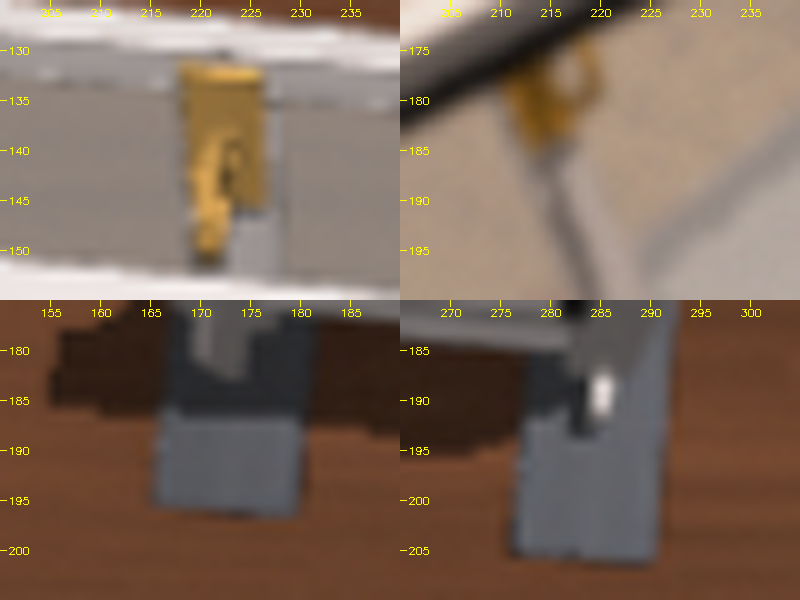

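```bash
cat >> h.py <<'E'
def scr2w(P,p):
    x,y,a=P; p=np.asarray(p,float); c,s=np.cos(a),np.sin(a)
    return np.array([x+c*p[...,0]-s*p[...,1],y+s*p[...,0]+c*p[...,1],p[...,2]]).T if p.ndim>1 else np.array([x+c*p[0]-s*p[1],y+s*p[0]+c*p[1],p[2]])
def fl2s(th,p): # flap coords (x square,y,z up flap from hinge) -> screen
    return np.array([p[0]*np.cos(th)+p[2]*np.sin(th),p[1],165-p[0]*np.sin(th)+p[2]*np.cos(th)])
E
python3 - <<'E'
from h import *
from scipy.optimize import least_squares
obs=[(T,(12,202,400),(132,143.5)),(T,(-12,202,400),(130,155)),(T,(12,-202,400),(299.5,158.8)),(T,(-12,-202,400),(298.5,169.7)),
(S,(12,202,400),(172.5,182)),(S,(-12,202,400),(178,185)),(S,(-12,-202,400),(269.5,138.5)),(S,(12,-202,400),(263,136))]
f=lambda P:np.concatenate([proj(c,scr2w(P,m))-np.array(o) for c,m,o in obs])
r=least_squares(f,[650,100,0]);print(r.x,np.round(f(r.x).reshape(-1,2),1).tolist())
# separate cams
for cc in (T,S):
    g=lambda P:np.concatenate([proj(c,scr2w(P,m))-np.array(o) for c,m,o in obs if c is cc])
    print(least_squares(g,r.x).x)
P=r.x
for th in (.5,.55,.6,.65,.7,.75):
    e=scr2w(P,fl2s(th,(-30,0,150)));
    print(th,e.round(1),proj(T,e).round(1),proj(S,e).round(1),'topcorners T',[proj(T,scr2w(P,fl2s(th,(0,y,190)))).round(1).tolist() for y in(168,-168)],'S',proj(S,scr2w(P,fl2s(th,(0,168,190)))).round(1))
# rest/pole
for n,uv,z in [('hooktip',(364.5,191),70),('corner',(376.7,195.5),70),('shank0',(367.3,221),70),('barend0',(339.5,295.5),70),('sl1',(362,233),80),('sl0',(350.5,267),80)]:
    print(n,onz(T,uv,z).round(1))
for n,uv in [('corner',(311,185)),('tip',(303,189))]: print('S',n,onz(S,uv,70).round(1))
for n,uv in [('plateFL',(353,217)),('plateBL',(332,273))]: print(n,onz(T,uv,8).round(1))
E
```

```text
[ 6.60477042e+02  5.84431711e+01 -7.97256117e-02] [[-0.6, 1.1], [0.3, -0.5], [-0.6, 0.7], [-0.4, -0.4], [0.1, -1.2], [0.1, -1.2], [-0.6, -1.0], [0.6, -0.5]]
[ 6.60982205e+02  5.76601724e+01 -8.07687054e-02]
[ 6.56484141e+02  6.32072466e+01 -7.63954504e-02]
0.5 [705.9  54.8 311. ] [220.9 146.6] [216.8 176.2] topcorners T [[157.0, 121.8], [286.0, 133.4]] S [167.3 186.4]
0.55 [713.1  54.2 308.6] [221.3 144.1] [215.4 176.1] topcorners T [[157.8, 119.3], [286.2, 130.8]] S [165.8 186.7]
0.6 [720.2  53.7 305.7] [221.6 141.7] [213.9 176.1] topcorners T [[158.7, 116.9], [286.3, 128.3]] S [164.4 187.2]
0.65 [727.2  53.1 302.6] [222.  139.5] [212.6 176.2] topcorners T [[159.6, 114.6], [286.4, 126.0]] S [163.1 187.8]
0.7 [733.9  52.6 299.1] [222.4 137.3] [211.2 176.4] topcorners T [[160.5, 112.6], [286.5, 123.9]] S [161.8 188.6]
0.75 [740.5  52.  295.2] [222.8 135.2] [210.  176.7] topcorners T [[161.4, 110.7], [286.6, 122.0]] S [160.7 189.4]
hooktip [ 617.5 -388.9   70. ]
corner [ 603. -429.   70.]
shank0 [ 519.2 -397.1   70. ]
barend0 [ 279.  -304.6   70. ]
sl1 [ 480.  -376.8   80. ]
sl0 [ 371.  -338.7   80. ]
S corner [ 601.5 -431.1   70. ]
S tip [ 613.  -381.9   70. ]
plateFL [ 534.5 -364.7    8. ]
plateBL [ 344.2 -291.7    8. ]
```

Screen fit: (660.5, 58.4), yaw -0.080. The flap is at about 0.52 rad, which puts the eye near (708, 55, 310). The pole grip is at about (427, -361, 70), yaw -0.367. Next I'll grasp the pole and lift it.

Run:
```python
from h import *
from bench import robot
o=[np.pi,0,-0.367]
for p,y in [((427,-361,51),-.367),((460,-20,330),-.08),((520,0,291),-.08),((520,43,291),-.08),((425,45,296),-.08)]:
    q=robot.inverse_kinematics(p,[np.pi,0,y]); print(p,None if q is None else np.round(q,2))
robot.move_ptp([427,-361,140],o); print(robot.current_t())
robot.move_linear([427,-361,51],speed=100)
d=robot.get_image("top"); crop(d["img"],320,180,130,120,5,"pics/grasp0.png")
robot.move_gripper(0.0)
print(robot.current_t(),robot.current_gripper_width(),robot.current_contact_force(),robot.current_tcp_pos())
```

```text
(427, -361, 51) [-0.9   0.44  1.72 -0.    0.98  1.04]
(460, -20, 330) [-0.29  0.04  1.53 -0.    1.57  1.36]
(520, 0, 291) [-0.21  0.16  1.48 -0.    1.5   1.44]
(520, 43, 291) [-0.13  0.17  1.47 -0.    1.5   1.52]
(425, 45, 296) [-0.16 -0.01  1.66 -0.    1.49  1.49]
1.2333
3.45 0.21821310298630175 [ 0.24059666  0.53447628 -0.36449682] [ 427.01121285 -360.87824917   50.98194391]
```

View pics/grasp0.png

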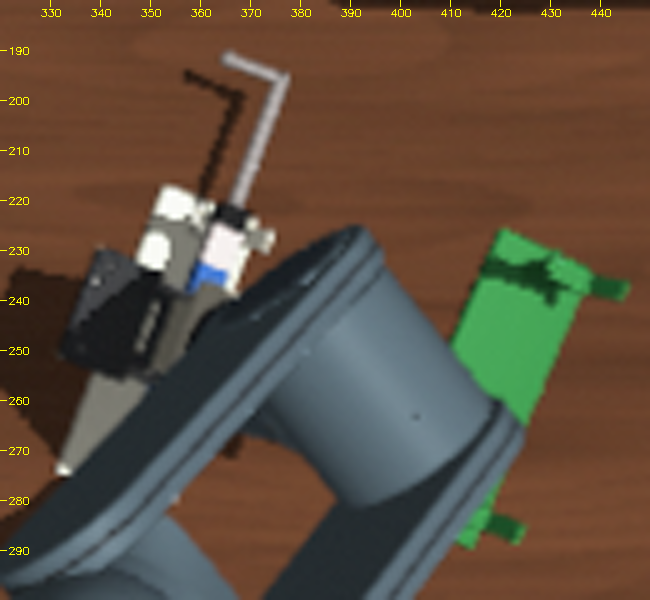

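Run:
```python
from h import *
from bench import robot
robot.move_linear([427,-361,200],speed=150)
print(robot.current_t(),robot.current_contact_force(),robot.current_gripper_width())
robot.move_ptp([425,-10,291],[np.pi,0,-.08]); print(robot.current_t(),robot.current_tcp_pos())
t=robot.get_image("top")["img"];s=robot.get_image("side")["img"]
cv2.imwrite("pics/t1.png",t);cv2.imwrite("pics/s1.png",s)
```

```text
4.5917 [ 0.32133386  0.3307599  -1.9423915 ] 0.21408449689712047
5.95 [425.22152171 -10.71716082 290.60809537]
```

View pics/t1.png

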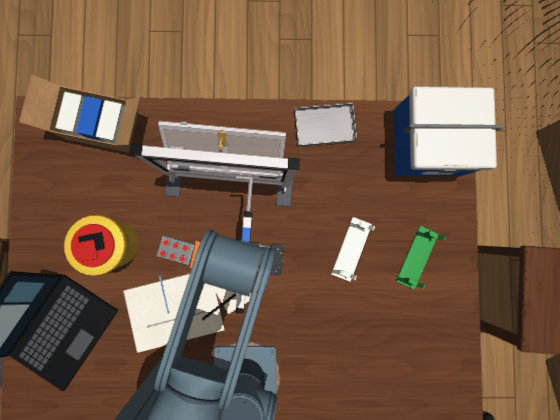

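View pics/s1.png

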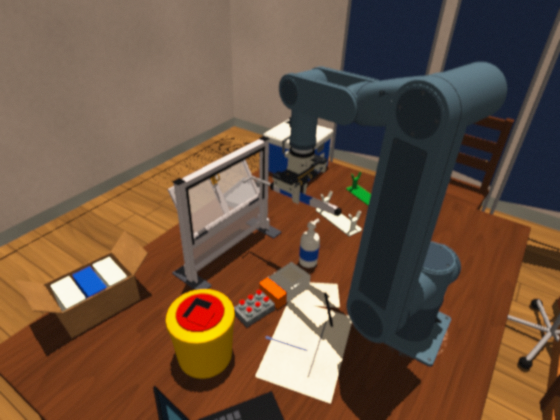

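The pole is held and clear of the rest, with the hook near the screen at about (250,180) in the top view. Zooming in on the hook and on the bare rest.

Run:
```python
from h import *
t=cv2.imread("pics/t1.png");s=cv2.imread("pics/s1.png")
crop(t,200,125,100,80,7,"pics/t1c.png",5);crop(s,195,150,80,60,8,"pics/s1c.png",5)
a=np.array([425.2,-10.7,309.6]);u=np.array([np.cos(-.08),np.sin(-.08),0]);v=np.array([-u[1],u[0],0])
for n,l,w in[('corner',190,0),('tip',190,42),('shank0',100,0)]:
    p=a+u*l+v*w;print(n,p.round(1),proj(T,p).round(1),proj(S,p).round(1))
```

```text
corner [614.6 -25.9 309.6] [251.1 181.2] [253.1 175.1]
tip [617.9  16.  309.6] [235.3 179.8] [244.7 180. ]
shank0 [524.9 -18.7 309.6] [248.1 215.2] [273.6 184.4]
```

View pics/t1c.png

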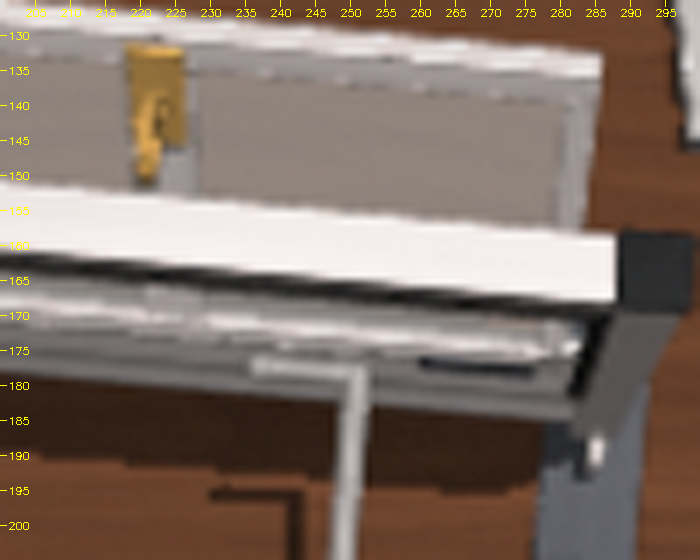

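View pics/s1c.png

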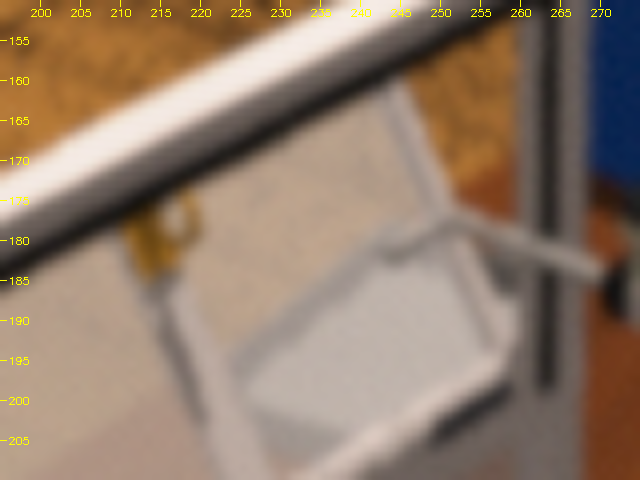

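Run:
```python
from h import *
for n,a,b in[('corner',(251,178.5),(252,176.5)),('tip',(235.5,177.2),(243.5,181.5)),('eye',(221.4,144.5),(217.3,177.7))]: print(n,*[np.round(x,1) for x in tri(T,a,S,b)])
# theta fit from eye + flap corners
from scipy.optimize import least_squares
P=[660.5,58.4,-.0797]
for P in ([660.5,58.4,-.0797],[656.5,63.2,-.0764]):
  f=lambda th:np.concatenate([proj(T,scr2w(P,fl2s(th[0],(-30,0,150))))-[221.4,144.5],proj(S,scr2w(P,fl2s(th[0],(-30,0,150))))-[217.3,177.7]])
  r=least_squares(f,[.5]);print(r.x,f(r.x).round(1),scr2w(P,fl2s(r.x[0],(-30,0,150))).round(1))
```

```text
corner [621.5 -26.1 301.8] 3.4
tip [625.2  15.4 300.8] 2.4
eye [710.6  52.6 303.3] 6.5
[0.52665547] [-0.3  0.8 -1.2 -1.6] [709.8  54.5 309.8]
[0.55244705] [-2.   1.  -2.1 -0.6] [709.5  59.1 308.4]
```

Run:
```python
from h import *
from bench import robot
print(robot.move_linear([509.5,8.2,291.5],speed=130,f_stop=8),robot.current_t(),robot.current_tcp_pos(),robot.current_contact_force())
t=robot.get_image("top")["img"];s=robot.get_image("side")["img"]
cv2.imwrite("pics/t2.png",t);cv2.imwrite("pics/s2.png",s)
crop(t,195,125,60,45,10,"pics/t2c.png",5);crop(s,195,160,60,45,10,"pics/s2c.png",5)
```

```text
False 6.8667 [509.03924828   8.09290393 291.22722472] [ 0.08182582  0.22039508 -2.15122324]
```

View pics/t2c.png

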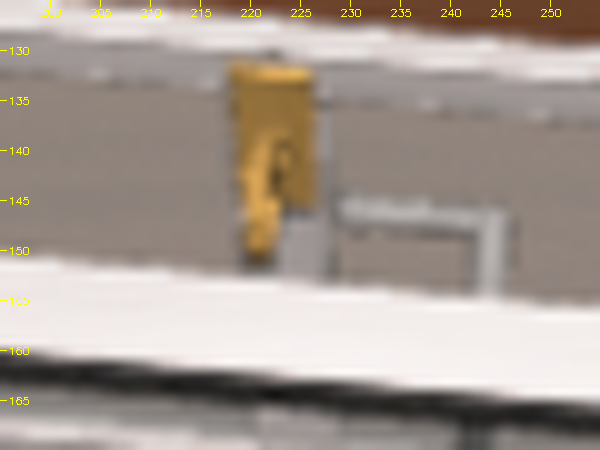

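View pics/s2c.png

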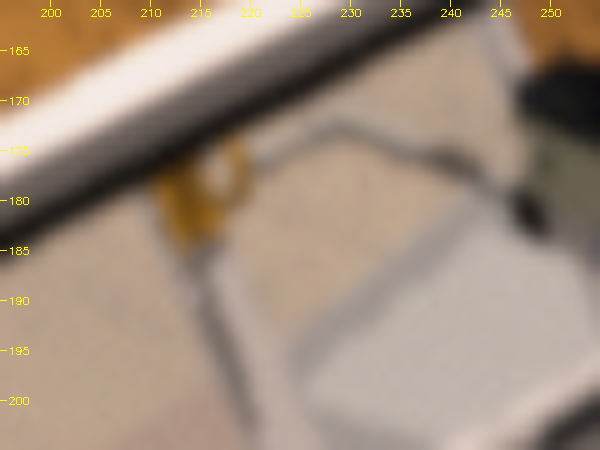

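The prong tip is at (229,146) in the top view and (220.5,177) in the side view. Its extended line passes through the ring hole, (221,144.5) top and (217.3,177.7) side, within 1 px or so. Inserting with a 2 mm trim.

Run:
```python
from h import *
from bench import robot
v=np.array([.08,.9968,0])
p=np.array([511.2,8.2,291.5])
robot.move_linear(p,speed=60)
print(robot.move_linear(p+46*v,speed=70,f_stop=5),robot.current_t(),robot.current_tcp_pos(),robot.current_contact_force())
t=robot.get_image("top")["img"];s=robot.get_image("side")["img"]
crop(t,195,125,60,45,10,"pics/t3c.png",5);crop(s,195,160,60,45,10,"pics/s3c.png",5)
```

```text
False 8.025 [514.86513441  54.1335588  291.44383011] [ 0.17840657  0.03792772 -1.73730401]
```

View pics/t3c.png

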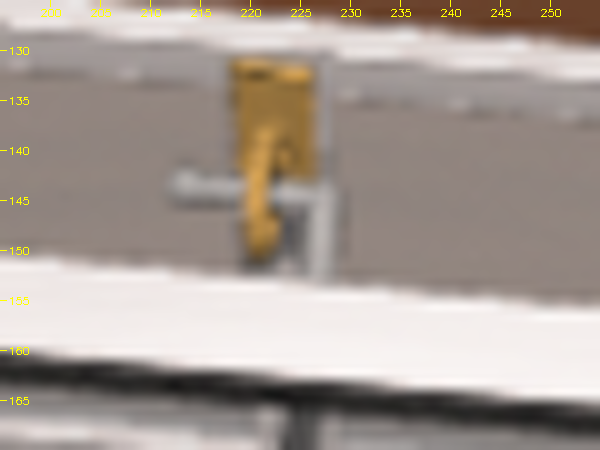

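View pics/s3c.png

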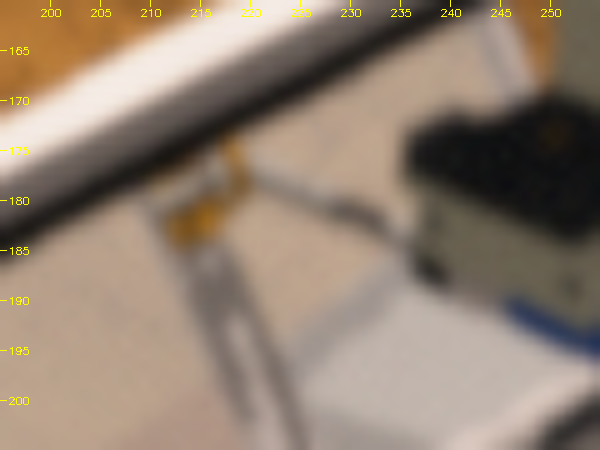

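The hook is through the ring: in the top view the prong crosses under the wire at (221,144) and the ball shows at (213,143.5). Pulling along the eye's arc.

Run:
```python
from h import *
from bench import robot
u=np.array([.9968,-.0798,0]);z=np.array([0,0,1.])
p=np.array([514.9,54.1,291.5])
def st(): 
    f=robot.current_contact_force(); return round(robot.current_t(),2),np.round(f,1),round(float((robot.current_tcp_pos()-p)@u),1),round(robot.current_gripper_width(),3)
for d,h in[(-42,5.5),(-66,7)]:
    print(robot.move_linear(p+u*d+z*h,speed=60,f_stop=12),st())
d=-66
while d>-108:
    d-=3; f=abs(robot.current_contact_force()@u)
    if f>18: break
    r=robot.move_linear(p+u*d+z*(7+max(-2,(d+70)*.1) if d<-70 else 7),speed=20,f_stop=24-f); print(d,r,st())
    if r: break
t=robot.get_image("top")["img"];s=robot.get_image("side")["img"]
cv2.imwrite("pics/t4.png",t);cv2.imwrite("pics/s4.png",s)
crop(t,125,120,180,100,4,"pics/t4c.png",10);crop(s,165,130,110,120,5,"pics/s4c.png",10)
```

```text
False (8.98, array([-0.1,  0.4,  0.8]), -42.6, 0.216)
False (9.53, array([-0. ,  0.9, -1.7]), -67.0, 0.213)
-69 False (9.83, array([ 0.1,  0.1, -1.6]), -69.0, 0.211)
-72 False (10.13, array([ 1.1, -0.7, -2.1]), -72.0, 0.213)
-75 False (10.43, array([ 1. , -0.2, -1.8]), -75.2, 0.218)
-78 False (10.73, array([ 3.9, -0.3, -1.8]), -77.4, 0.213)
-81 False (11.03, array([12. , -0. , -2.2]), -78.2, 0.209)
-84 False (11.33, array([ 1.6, -0.5,  0.1]), -84.1, 0.211)
-87 False (11.63, array([ 0.3,  1.1, -1.5]), -88.0, 0.213)
-90 False (11.93, array([ 0.6, -0.7, -0.7]), -90.0, 0.214)
-93 False (12.23, array([10.1, -0.4, -1.5]), -90.5, 0.212)
-96 False (12.53, array([17.3, -0.1, -5. ]), -90.9, 0.213)
-99 True (12.74, array([ 1.9, -0. , -0.9]), -91.2, 0.212)
```

View pics/t4c.png

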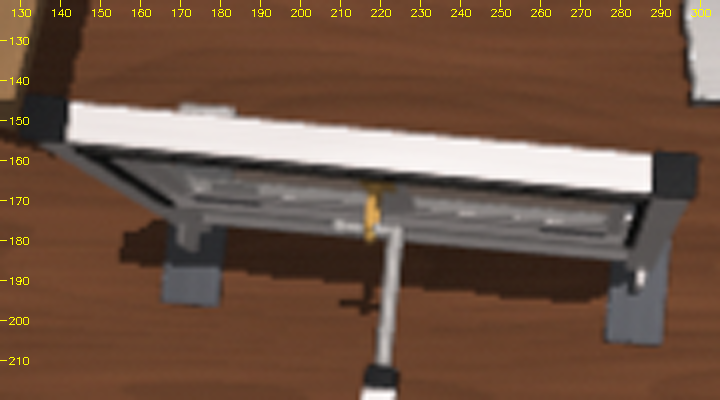

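View pics/s4c.png

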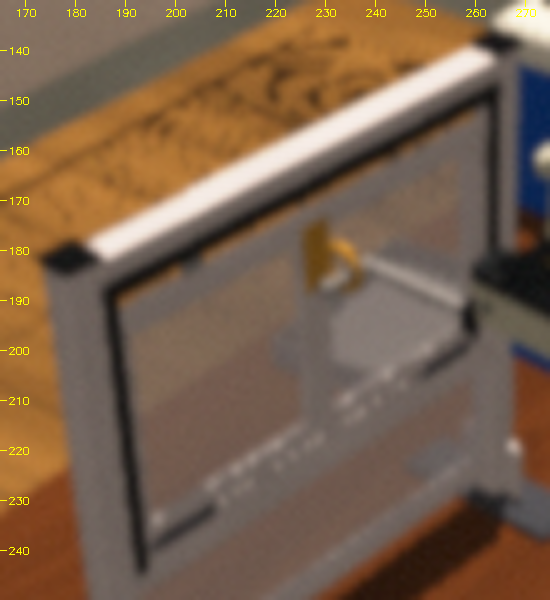

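The catch resisted with about 12 N, gave way, and then force rose against the rigid stop up to my 24 N limit. The flap now looks upright in its frame. Next I'll centre the prong in the ring and withdraw it sideways.

Run:
```python
from h import *
from bench import robot
u=np.array([.9968,-.0798,0]);v=np.array([.0798,.9968,0])
c=robot.current_tcp_pos(); print(c)
c[2]=296.7
c=c+u*8
print(robot.move_linear(c,speed=40,f_stop=6),robot.current_contact_force())
t=robot.get_image("top")["img"];s=robot.get_image("side")["img"]
crop(t,195,155,60,45,10,"pics/t5c.png",5);crop(s,205,165,60,45,10,"pics/s5c.png",5)
print(robot.current_t())
```

```text
[423.92818581  61.38575587 297.88661857]
False [-0.38937709  1.06316891 -2.20344527]
13.3
```

View pics/t5c.png

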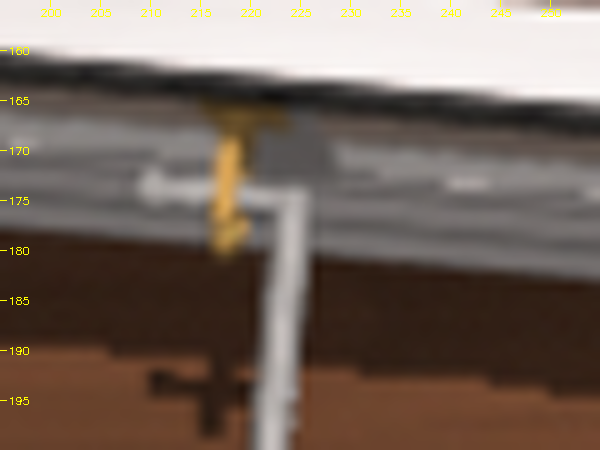

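View pics/s5c.png

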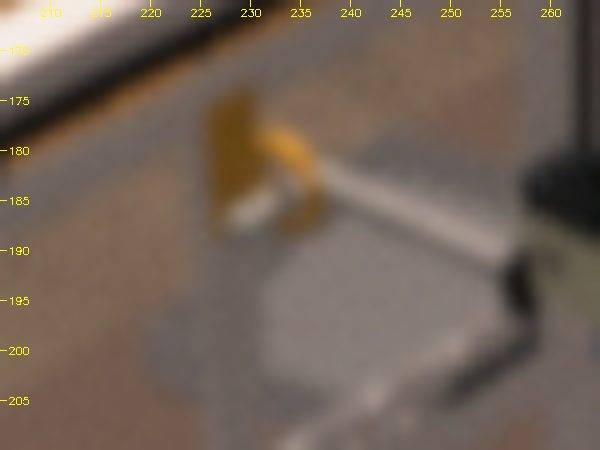

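The prong is centred, at row 174 of a ring spanning 167–180. Withdrawing.

Run:
```python
from h import *
from bench import robot
u=np.array([.9968,-.0798,0]);v=np.array([.0798,.9968,0])
c=robot.current_tcp_pos()
r=robot.move_linear(c-v*52,speed=70,f_stop=5);print(r,robot.current_contact_force(),robot.current_tcp_pos())
if not r:
    robot.move_linear(robot.current_tcp_pos()-u*45,speed=100)
t=robot.get_image("top")["img"];s=robot.get_image("side")["img"]
cv2.imwrite("pics/t6.png",t);cv2.imwrite("pics/s6.png",s)
crop(t,125,120,180,130,4,"pics/t6c.png",10);crop(s,165,130,150,120,5,"pics/s6c.png",10)
print(robot.current_t(),robot.current_tcp_pos())
```

```text
False [ 0.28485333  0.0177263  -2.28742472] [427.45418138   9.06192864 296.34707427]
14.8917 [383.14367472  12.58200657 296.46814163]
```

View pics/t6c.png

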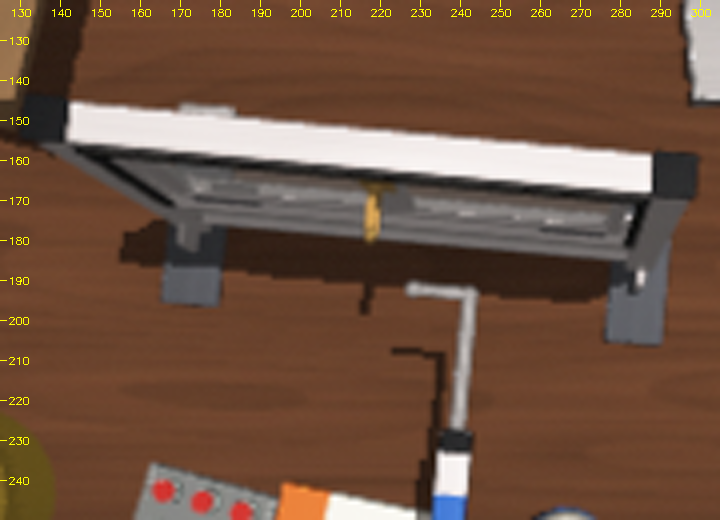

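View pics/s6c.png

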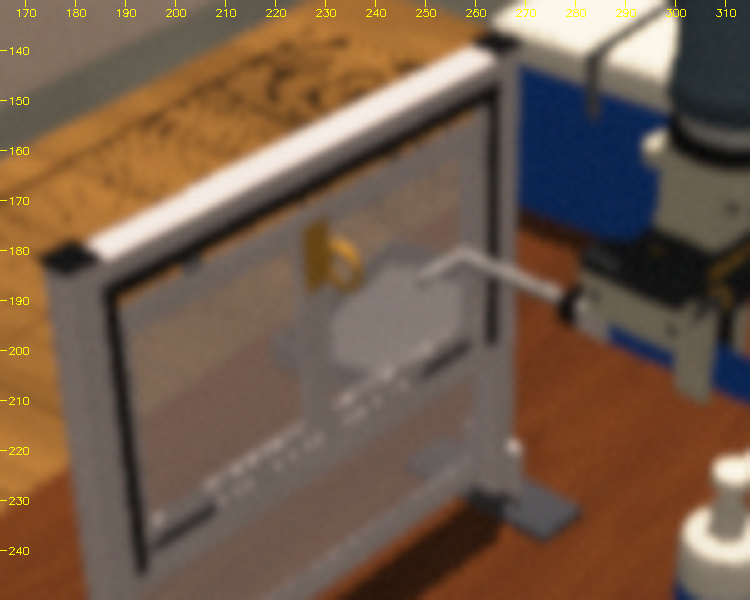

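Run:
```python
from h import *
s=cv2.imread("pics/s6.png");t=cv2.imread("pics/t6.png");crop(s,240,165,60,45,10,"pics/s6d.png",5);crop(t,215,180,60,45,10,"pics/t6d.png",5)
c=np.array([383.1,12.6,296.5])
for a,b in [((242.5,193),(257.5,180.5))]: p,g=tri(T,a,S,b);print(p-c,g, 'T only', onz(T,a,309.6+5.9-8)-c)
print(onz(T,(251,178.5),301.8)-[425.2,-10.7,290.6])
```

```text
[198.72568966 -16.9278856   14.52368359] 2.9101447091009875 T only [200.32838472 -15.94286469  11.        ]
[197.71864492 -14.4658291   11.2       ]
```

View pics/s6d.png

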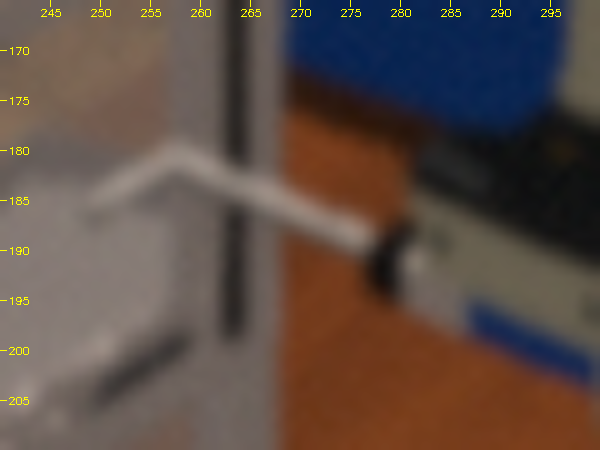

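View pics/t6d.png

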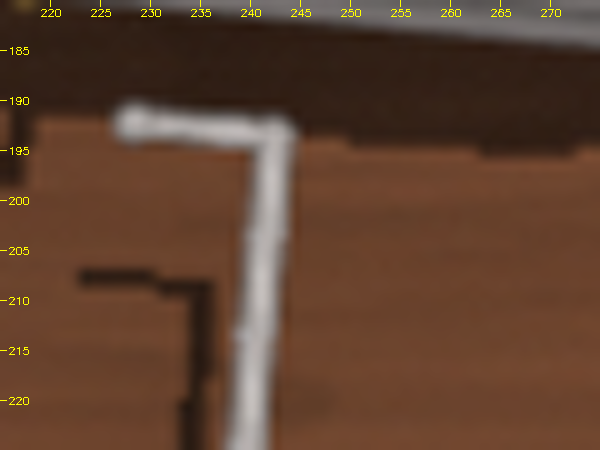

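The flap stays shut with the hook clear. The hook-to-gripper offset changed by less than 3 mm, so the pole has not really slipped. Returning the pole to the white rest.

Run:
```python
from h import *
from bench import robot
o=[np.pi,0,-.367]
robot.move_ptp([427,-361,200],o)
robot.move_linear([427,-361,95],speed=120)
robot.sleep(.2)
t=robot.get_image("top")["img"];s=robot.get_image("side")["img"]
crop(t,320,180,120,120,5,"pics/t7.png");crop(s,290,160,100,75,7,"pics/s7.png")
print(robot.current_t(),robot.current_tcp_pos())
```

```text
17.6583 [ 427.17729973 -361.24636292   95.51091164]
```

View pics/t7.png

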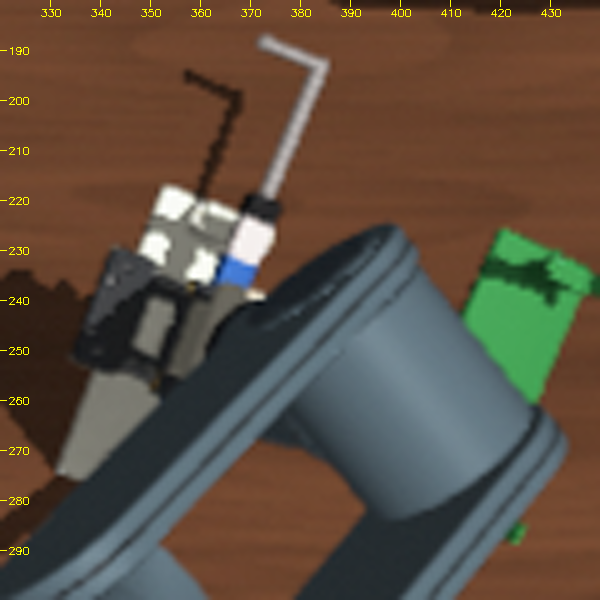

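View pics/s7.png

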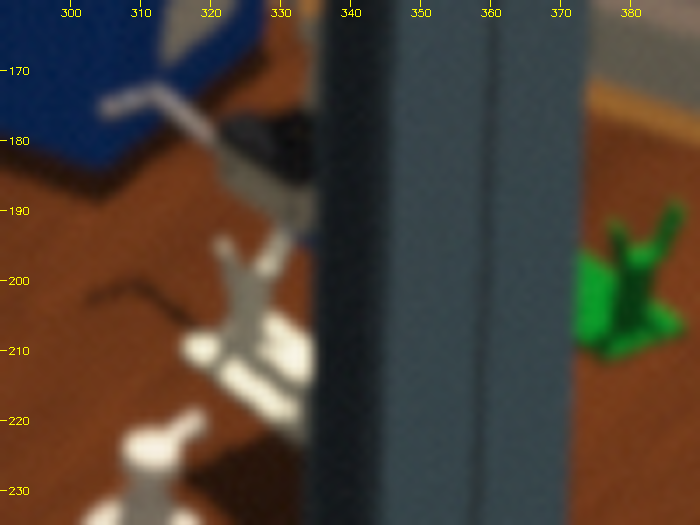

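Run:
```python
from h import *
from bench import robot
print(onz(T,(384,193),114.5))
print(robot.move_linear([427,-361,57],speed=80,f_stop=8),robot.move_linear([427,-361,50.5],speed=25,f_stop=6))
print(robot.current_t(),robot.current_tcp_pos(),robot.current_contact_force())
t=robot.get_image("top")["img"];s=robot.get_image("side")["img"]
crop(t,320,180,120,120,5,"pics/t8.png");crop(s,290,160,100,75,7,"pics/s8.png")
```

```text
[ 606.69119573 -439.19395943  114.5       ]
False True
18.5833 [ 427.90011638 -361.91612305   51.85166564] [0.18397026 0.18427214 3.66733246]
```

View pics/t8.png

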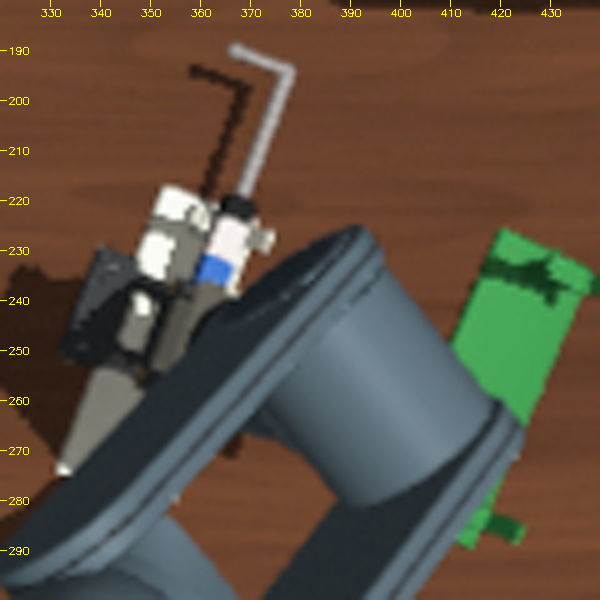

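View pics/s8.png

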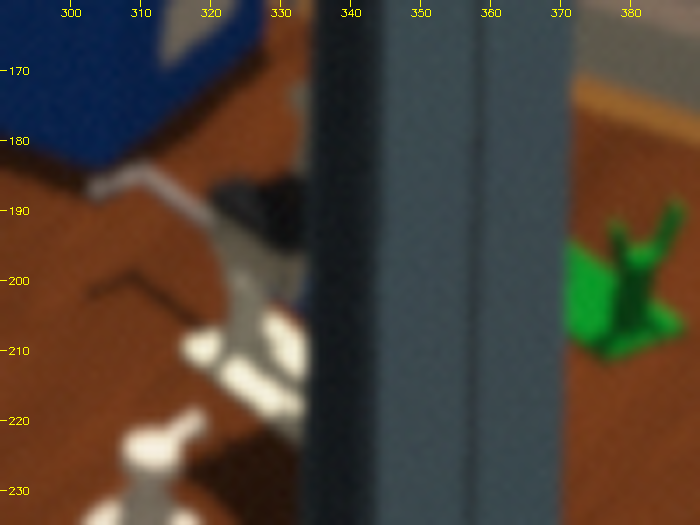

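The pole is down, but the hook corner is at (378,193.5) against (376.7,195.5) originally. It slid about 5 mm forward in the grip during the pull, so I'll shift it back 5 mm before releasing.

Run:
```python
from h import *
from bench import robot
u=np.array([np.cos(-.367),np.sin(-.367),0])
b=np.array([427,-361,0])-5*u
robot.move_linear([427,-361,55],speed=40)
robot.move_linear(b+[0,0,55],speed=40)
print(robot.move_linear(b+[0,0,50.8],speed=25,f_stop=6),robot.current_tcp_pos(),robot.current_contact_force())
robot.move_gripper(1.0); robot.sleep(.2)
c=robot.current_tcp_pos()
robot.move_linear([c[0],c[1],180],speed=120)
robot.move_ptp([231.7,-498.8,218.7],[-3.14,0,.435]); robot.sleep(.3)
t=robot.get_image("top")["img"];s=robot.get_image("side")["img"]
cv2.imwrite("pics/t9f.png",t);cv2.imwrite("pics/s9f.png",s)
crop(t,320,180,120,120,5,"pics/t9.png");crop(s,290,160,100,75,7,"pics/s9.png")
print(robot.current_t())
```

```text
True [ 422.62260015 -359.60593942   51.73509955] [0.07259629 1.08498568 4.03201439]
23.6333
```

View pics/t9.png

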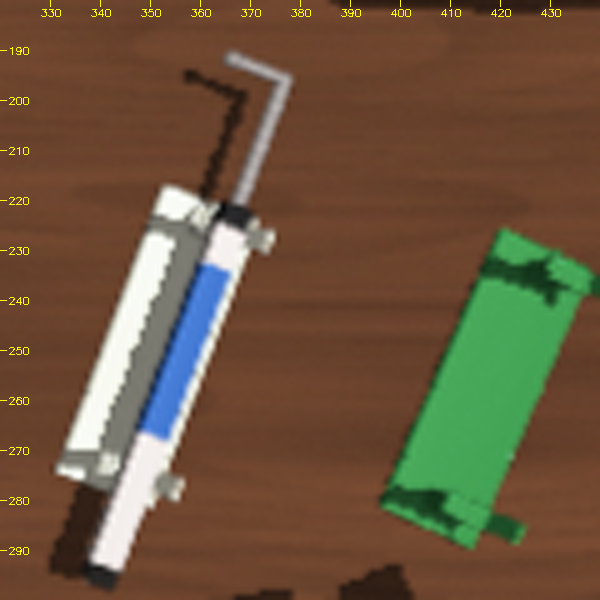

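View pics/s9.png

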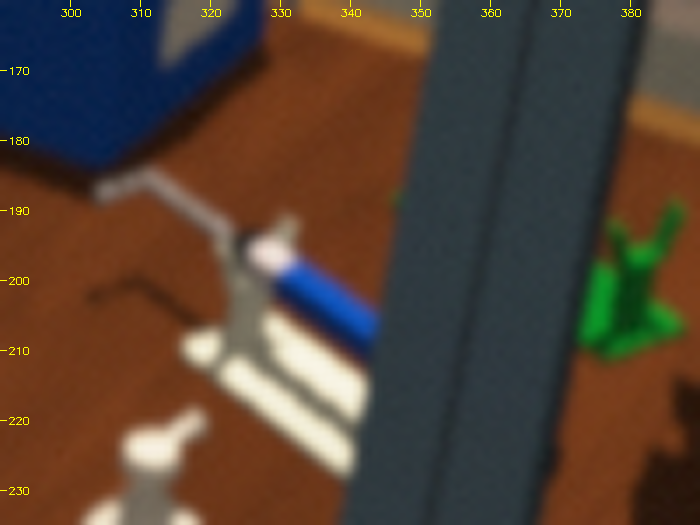

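View pics/t9f.png

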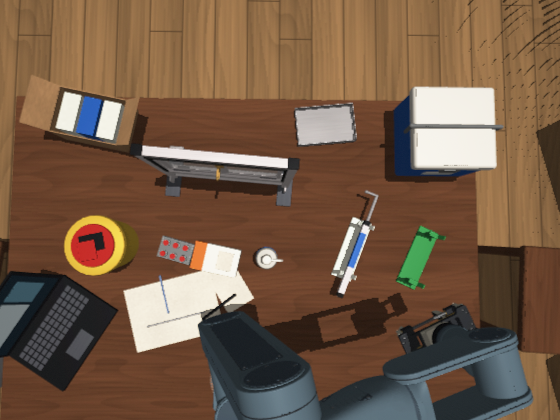

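View pics/s9f.png

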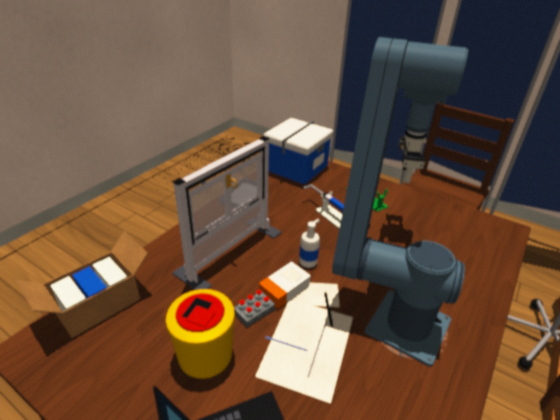

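The pole lies as before: hook corner about (377.5,195.5), sleeve and shadow within a pixel of the first picture. The flap is upright and the other things haven't moved. Handing in.

```bash
python3 -c "
from bench import robot
robot.hand_in();print(robot.current_t())"
```

```text
the job is handed in; nothing more can be done
the job is handed in; nothing more can be done
```

I pulled the vent flap shut with the hook pole, put the pole back in both forks of its white rest, and handed the job in at about 24 s of the 54 s allowed.

- **Flap:** the catch resisted with about 12 N, then snapped. I pulled on until the flap met its stop and halted at my 24 N limit, below the 45 N strain limit. After unhooking, both cameras show it upright and holding.
- **Pole:** it slid about 5 mm forward in the gripper during the pull, so I shifted it back before letting go. In the last pictures it lies within about a pixel (roughly 3 mm) of where it started.
- **Other things:** the bystanders and the green look-alike rest look unmoved in both views.
- **Disagreement:** the side camera's fit of the screen was about 4–5 mm off the top camera's. I set the hook relative to the eye using both views, so this had no effect.

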